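Line up the bearer block and gauge its height

ROBOT

A 6-joint arm with a two-finger parallel gripper is mounted at the origin on the work surface. World frame = base frame: x ahead of the robot, y to its left, z up, the work surface at z = 0. Lengths are in mm, angles in rad, forces in N, time in s.
With the tool pointing down it reaches from about 300 to 825 mm from the base axis. Payload 5.4 kg.
Tool frame: the origin (TCP) lies at the very end of the fingers, on their centre line; the grasp point (between the pads) lies 19 mm behind it; z points along the fingers, y is the direction in which the jaws open and shut (so a half turn about z gives the same grasp; the last joint's range is limited). The gripper opens to 92 mm and grips with 3 to 60 N. Pads are 20 mm wide; open, the fingers measure 128 mm over their backs; the gripper's body (75 mm by 189 mm) begins 69 mm behind the grasp point.
Start: joints at [1.13, 0.158, 1.597, -0, 1.386, -0.21], TCP at [131.546, 559.734, 214.601] pointing down, gripper open.
Joint ranges: [-2.91, 2.91], [-0.94, 2.29], [0.18, 2.7], [-1.29, 4.43], [0.17, 2.64], [-3, 3]. Speed limits (rad/s): [2.57, 2.57, 3.14, 3.14, 3.14, 3.14].

INTERFACE

Orientations are given as a unit quaternion [x, y, z, w].
In Python, from bench import bot, cams, models gives the robot as it stands.
- The arm moves only by the shell command python3 -m handwheel 'ROWS' [OPENING]. ROWS is JSON, a list of rows, each an object of numbers: "dx", "dy", "dz": the shift along the tool's x, y, z in m; "twist": the turn about the tool's z in rad. A call has 1 to 20 rows; each row shifts and turns the pose as measured when the row begins, along the tool's axes as they then stand; what a row does not reach is not made up. A row lasts 1/12 s, in which the tool goes at most 41.7 mm and 7.16 degrees, less where a joint would pass 70% of its speed; a pose out of reach is approached as far as the arm can. A call is refused whole if a number of a shift passes 0.0417 or a number of a turn 0.125, either way. A call with a gripper value outside its range is refused whole. OPENING is the gripper command: -1 is shut, 1 is fully open, values between are in proportion, set as the call begins (- or left out, the last holds). The fingers move at their own pace and stop on an object; the grip force is fixed at half the most. Time passes only in rows, so rows that do not move let the fingers close. It gives the time, the measured TCP pose, the force and the opening at its end, in the units of the state.
- bot.observe(): the state, without advancing time (a new reading comes with each control period).
- cams.capture(name): name is "side" or "top"; returns (picture, depth): 384x512x3 uint8, red, green, blue; 384x512 float32, mm along the optical axis (not along the pixel's ray), 0 where there is no reading.
- cams.camera_info(name): a dict with "K" (3x3 intrinsics, pixels), "dist" ([k1, k2, p1, p2, k3] as OpenCV has them; the pictures are not rectified), "pose" (4x4, takes a point from camera to world coordinates). Camera axes: x right, y down, z forward; pixel columns grow to the right and rows downward; lengths in mm; the calibration is good to about 2 mm. A picture is of the moment at which its call begins. camera_info takes no time and is no camera call.
- bot.job_done(): hands the job in, once; it reports no verdict.
Trained networks look in the newest picture that a camera, given by its name, has taken for a name from the list of things; names that differ only in an ending like _2 or _b are one class to them, and where a whole thing is asked for, a point or a joint stands for the part that bears it (a point fixed in the world has none). Each returns a list of dicts, best first, with "confidence" (0 to 1); they miss things now and then, are a little off and sometimes report something else, mostly with a low value. They report only what shows in the picture. A call takes as long as a camera call. They do not tell look-alikes from the thing itself.
- models.search_frame(camera, query): "point" ([x, y, z] in mm, in world coordinates, good to about 4 mm: the middle of the surface that is visible of it).
The state is a dict: "time": time; "joint_positions": joint angles; "dq": joint speeds; "tau": joint torques, N m; "tool_pos": TCP position; "orientation": TCP orientation; "wrist_force": force on the tool from outside, world axes, zero at the start; "ft_torque": the same for the moment, N m; "finger_gap": finger opening in mm.
Only numpy, scipy, OpenCV 4.12 (cv2) and the standard library are available. Lean on these libraries where they do the work, as an engineer would, in place of code of your own. Each camera call takes 0.05 s, during which the arm holds its last target. There are 200 camera calls.

TASK

Three wooden bearer blocks on the palette are to carry a wet painting: bring the stray one into the gap between the other two, without disturbing those, so that all three lie flat in one straight, evenly spaced row with their long sides in line. Then take the bridge height gauge from the table and lower it gently astride that middle block, its sprung foot on the middle of the block's top and both legs standing flat on the palette, so that it reads the block's height, and leave it standing there. Leave the jar, brush, palette knife and dipper cup alone.

Things in the scene. Friction and masses are not known exactly. Their poses are not given: they have to be found in the camera images.
- palette: Fixed wooden box with a grey palette, on the table, 340 (its x) x 320 (its y) mm. Its flat palette surface is 32 mm above the table, with a rim 8 mm wide standing 5 mm above that surface all round. An opened lid is laid back beyond its far (+x) edge, rising to about 120 mm above the table. Origin: centre of the underside, at table height.
- block_right: Pale wooden bearer block, 30 (x) x 60 (y, its long side) x 24 (z) mm, loose, about 40 g; the right-hand (-y) end of the row on the palette. Its y axis points along the row towards the left-hand block, whose centre is 152 mm away along it. Origin: centre of the underside.
- block_left: An identical block, the left-hand (+y) end of the row, its centre 152 mm along the y axis of block_right. Between the two is a 92 mm gap: the middle block's centre belongs halfway, 76 mm from each, leaving 16 mm of clear space on each side. Origin: centre of the underside.
- block_stray: An identical block, 30 x 60 (y) x 24 mm, lying askew on the palette on the robot's side of the row. Either end may point left. Origin: centre of the underside.
- gauge: Aluminium bridge gauge, 450 g, loose on the table left or right of the palette. Beam 88 (x) x 24 (y) mm, 50 to 66 mm above its feet, on two end legs 12 (x) x 36 (y) mm, 64 mm clear between them. A thin rod slides through the beam's middle, its top at 81 mm plus the reading. Grip the beam's middle across its 24 mm (y). Origin: level with the leg ends, under the beam's centre.
- foot (a joint): The gauge's sprung foot: height (m) of the foot's underside above the plane of the leg ends; 0 when hanging free or on a flat surface, pushed up by what it stands on, range 0 to 0.036; light spring, under 1.5 N.
- foot_tip (a point): Centre of the underside of the gauge's round 18 mm foot, on the gauge's centre line, level with the leg ends at reading 0.
- jar: Bystander: lidded glass jar, 60 mm across, 85 mm tall, on the table on the other side of the palette from the gauge. Origin: centre of the underside.
- brush: Bystander: paint brush lying on the table to the left of the palette, 160 mm long.
- knife: Bystander: palette knife lying on the table to the right of the palette, 160 mm long.
- dipper: Bystander: small steel cup, 56 mm across, 35 mm tall, on the table to the right. Origin: centre of the underside.
Not all that is in view belongs to the job. Leave any orange or red look-alike of the block_stray alone.

How it is judged (in metres and radians):
On the way, in this order (a step that is already met when the one before it is completed fails the run):
1. the stray block lies flat in the gap, in line and evenly spaced with the other two, and is let go (x of block_stray in the frame of block_right between -0.005 and 0.005 m and y of block_stray in the frame of block_right between 0.071 and 0.081 m and angle between the y axis of block_stray and the y axis of block_right, either way round below 0.09 rad and angle between block_stray's own z axis and vertical below 0.05 rad and height (world z) of block_stray below 0.034 m and contact force between the fingers and block_stray below 0.1 N and linear speed of block_stray below 0.02 m/s), for 0.2 s.
2. the gauge stands flat astride that block with its foot on the block's middle, reading its height (value of joint foot between 0.0225 and 0.0255 m and horizontal distance between foot_tip and block_stray below 0.01 m and angle between gauge's own z axis and vertical below 0.04 rad and height (world z) of gauge between 0.03 and 0.034 m), for 0.2 s.
At the end, for the whole second after the job is handed in: Middle block flat, within 5 mm of the middle of the gap both ways and 0.09 rad of parallel; gauge upright within 0.04 rad, feet within 2 mm of the palette surface, foot within 10 mm of the block's centre, reading 24 mm within 1.5 mm; both at rest, gauge let go (all of step 2 and x of block_stray in the frame of block_right between -0.005 and 0.005 m and y of block_stray in the frame of block_right between 0.071 and 0.081 m and angle between the y axis of block_stray and the y axis of block_right, either way round below 0.09 rad and angle between block_stray's own z axis and vertical below 0.05 rad and height (world z) of block_stray below 0.034 m and linear speed of each of gauge, block_stray below 0.02 m/s and contact force between the fingers and gauge below 0.1 N); the robot touches nothing.
It fails at once if a neighbouring block is moved by more than 8 mm (distance of any of block_right, block_left from where it was at the start of the episode above 0.008 m).
It fails at once if the gauge is pressed or knocked onto the middle block with more than 12 N (contact force between gauge and block_stray above 12 N).
It fails at once if the gauge is dropped or slammed down: faster than 0.35 m/s while its foot is on the middle block (contact force between gauge and block_stray above 0.05 N and linear speed of gauge above 0.35 m/s).
It fails at once if the jar, brush, palette knife or dipper cup is moved by more than 30 mm (distance of any of jar, brush, knife, dipper from where it was at the start of the episode above 0.03 m).
It also fails if it takes over 56 s, if anything falls off the work surface, if the arm or the gripper's body presses on something with over 40 N, if the wrist force passes 120 N, or if a joint passes its speed limit or range.

## Working session

There is one attempt and no reset: what is moved stays moved. The work goes in short steps, Python scripts to look and compute and a shell command to move; the robot and the scene stay as the last step left them, time stands still between calls to the robot, and variables do not carry over. Pictures are saved under pics/ and viewed, about 8 in all and at most 12, crops included, and the job is handed in when it is done.

```bash
mkdir -p pics; ls
cat > h.py <<'E'
import numpy as np, cv2
from bench import bot, cams, models
def cloud(name):
    p,d=cams.capture(name); I=cams.camera_info(name)
    K=np.array(I["K"]);T=np.array(I["pose"])
    h,w=d.shape
    u,v=np.meshgrid(np.arange(w),np.arange(h))
    n=cv2.undistortPoints(np.stack([u,v],-1).reshape(-1,1,2).astype(float),K,np.array(I["dist"],float)).reshape(h,w,2)
    c=np.dstack([n*d[...,None],d])
    P=c@T[:3,:3].T+T[:3,3]
    P[d==0]=np.nan
    return p,P
E
python3 - <<'E'
from h import *
ims=[]
for n in("top","side"):
    p,P=cloud(n); np.savez(f"pics/{n}0.npz",p=p,P=P); cv2.imwrite(f"pics/{n}0.png",p[...,::-1])
    for q in("block_stray","block_right","gauge","jar","palette"):
        print(n,q,[(np.round(r["point"]).tolist(),round(r["confidence"],2)) for r in models.search_frame(n,q)])
    print(np.array(cams.camera_info(n)["pose"]).round(2).tolist())
print(bot.observe())
E
```

```text
pics
top block_stray [([301.0, -177.0, 23.0], 0.84), ([476.0, -40.0, 57.0], 0.62), ([480.0, -216.0, 25.0], 0.58)]
top block_right [([604.0, -62.0, 53.0], 0.84), ([700.0, 15.0, 37.0], 0.73), ([478.0, 340.0, 85.0], 0.63)]
top gauge [([509.0, -361.0, 67.0], 0.6)]
top jar [([480.0, 336.0, 84.0], 0.92)]
top palette [([702.0, 13.0, 37.0], 0.64), ([658.0, -280.0, 2.0], 0.5)]
[[-0.02, -0.99, 0.16, 278.19], [-1.0, 0.02, 0.01, -11.45], [-0.01, -0.16, -0.99, 1187.59], [0.0, 0.0, 0.0, 1.0]]
side block_stray [([477.0, -228.0, 24.0], 0.65), ([303.0, -194.0, 27.0], 0.55), ([472.0, -51.0, 53.0], 0.47)]
side block_right [([601.0, -72.0, 59.0], 0.75)]
side gauge [([510.0, -370.0, 56.0], 0.74), ([473.0, -52.0, 57.0], 0.64)]
side jar [([476.0, 320.0, 55.0], 0.9)]
side palette [([687.0, -28.0, 35.0], 0.61)]
[[0.98, -0.13, 0.14, 299.84], [-0.19, -0.62, 0.76, -904.95], [-0.01, -0.78, -0.63, 803.49], [0.0, 0.0, 0.0, 1.0]]
{'time': 0.6, 'joint_positions': array([ 1.12992613e+00,  1.58363351e-01,  1.59699405e+00,  5.56557200e-06,
        1.38618107e+00, -2.10110764e-01]), 'dq': array([ 0.00162963, -0.00084396, -0.00321751,  0.00167787,  0.00046592,
       -0.00069757]), 'tau': array([-2.11415363e-04, -3.85392308e+01, -3.22205937e+01,  7.02467887e-02,
        3.12150177e-02, -4.88307830e-05]), 'tool_pos': array([131.53512309, 559.74849818, 214.62474029]), 'orientation': array([1.15124398e-01, 9.93351082e-01, 2.65430166e-05, 6.07100727e-06]), 'wrist_force': array([-0.44942981, -0.43841105,  0.83240266]), 'ft_torque': array([-0.02640613, -0.00471633, -0.03352669]), 'finger_gap': 91.81558162807366}
```

View pics/top0.png

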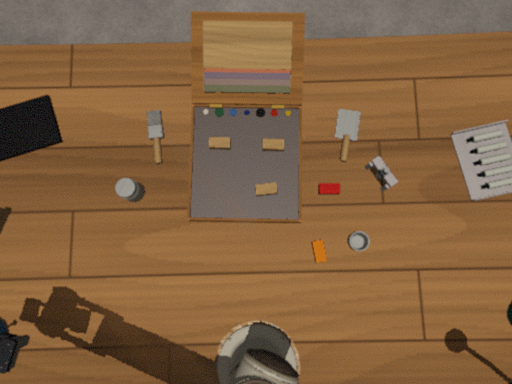

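View pics/side0.png

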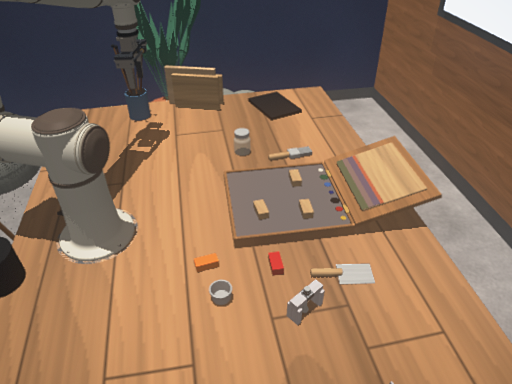

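Top view: stray block at (266,189), row blocks at (219,143) and (273,144), gauge at (383,172), with the red (329,188) and orange (319,251) look-alikes on the table to the right. Side view agrees. Next I measure poses from the top surfaces.

```bash
cat >> h.py <<'E'
def rect(P,box,zr):
    (x0,x1),(y0,y1)=box
    m=(P[...,0]>x0)&(P[...,0]<x1)&(P[...,1]>y0)&(P[...,1]<y1)&(P[...,2]>zr[0])&(P[...,2]<zr[1])
    q=P[m]
    xy=q[:,:2].astype(np.float32); c,s,a=cv2.minAreaRect(xy)
    ev,V=np.linalg.eigh(np.cov(xy.T)); l=V[:,1]; l=l*np.sign(l[1])
    return len(q),"mean",xy.mean(0).round(1),"z",np.median(q[:,2]).round(1),"rect",np.round(c,1),np.round(s,1),"long-axis yaw from +y (ccw) PCA",round(np.arctan2(-l[0],l[1]),3),"rectang",round(a,1)
E
python3 - <<'E'
from h import *
B={"stray":((430,520),(-90,10)),"right":((560,640),(-120,-10)),"left":((560,640),(50,150))}
for n in("top","side"):
    P=np.load(f"pics/{n}0.npz")["P"]
    for k,b in B.items(): print(n,k,*rect(P,b,(48,66)))
    print(n,"gauge",*rect(P,((440,580),(-430,-290)),(55,76)))
    m=(P[...,0]>520)&(P[...,0]<570)&(abs(P[...,1])<80);print("palette z",np.nanmedian(P[m][:,2]),np.nanstd(P[m][:,2]))
p=np.load("pics/top0.npz")["p"]
a=cv2.resize(p[120:215,190:290],None,fx=4,fy=4,interpolation=2);b=cv2.resize(p[120:215,320:420],None,fx=4,fy=4,interpolation=2)
cv2.imwrite("pics/crop0.png",np.hstack([a,b])[...,::-1])
E
```

```text
top stray 240 mean [476.3 -36.8] z 55.9 rect [476.9 -37. ] [30.8 59.9] long-axis yaw from +y (ccw) PCA 0.097 rectang 5.7
top right 229 mean [603.5 -60. ] z 55.7 rect [604.6 -60.1] [56.8 32.3] long-axis yaw from +y (ccw) PCA -0.119 rectang 87.3
top left 231 mean [611.9  91.8] z 55.8 rect [612.2  91.5] [59.6 30.6] long-axis yaw from +y (ccw) PCA -0.009 rectang 87.5
top gauge 308 mean [ 514.1 -362. ] z 65.6 rect [ 515.6 -363.2] [88.8 29.9] long-axis yaw from +y (ccw) PCA -0.992 rectang 30.4
palette z 32.38013365601262 2.328335072872908
side stray 171 mean [473.7 -42.4] z 56.3 rect [474.4 -39.4] [30.5 60.7] long-axis yaw from +y (ccw) PCA 0.102 rectang 4.0
side right 170 mean [600.6 -64.9] z 56.1 rect [602.2 -61.2] [61.3 30.6] long-axis yaw from +y (ccw) PCA -0.055 rectang 87.4
side left 126 mean [609.8  85.5] z 53.8 rect [610.1  88.4] [62.1 31.3] long-axis yaw from +y (ccw) PCA -0.027 rectang 88.4
side gauge 402 mean [ 511.4 -370.4] z 65.0 rect [ 514.3 -365.8] [92.2 26.5] long-axis yaw from +y (ccw) PCA -1.027 rectang 32.5
palette z 32.67846227055031 1.507383164717775
```

View pics/crop0.png

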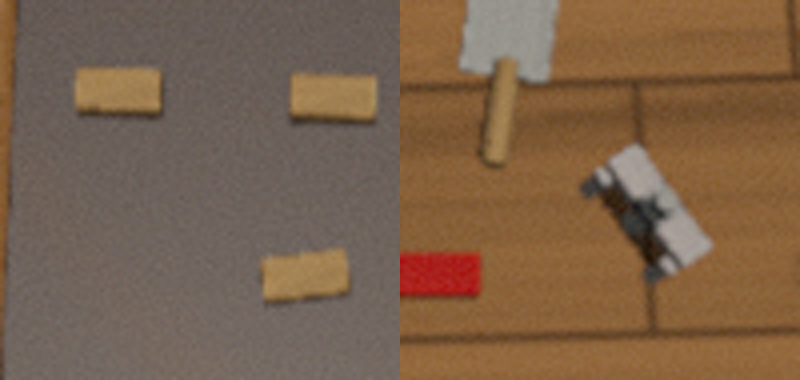

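The palette is clear and the gauge's rod and beam show at about (645,210) in the crop. Now the first move: turn, then travel above the stray block.

```bash
cat >> h.py <<'E'
def go(x,y,z,yaw):
    """tool y axis to heading yaw (ccw from world +y, mod pi). prints twist; dx,dy,dz (m) in current tool frame and after twist"""
    from scipy.spatial.transform import Rotation as R
    s=bot.observe(); M=R.from_quat(s["orientation"]).as_matrix()
    a=np.arctan2(-M[0,1],M[1,1]); t=-((yaw-a+np.pi/2)%np.pi-np.pi/2)
    d=np.array([x,y,z])-s["tool_pos"]
    print("t",s["time"],"pos",s["tool_pos"].round(1),"yaw",round(a,3),"tilt",M[2,:].round(3),"j6",s["joint_positions"][5].round(2),"F",s["wrist_force"].round(1),"gap",round(s["finger_gap"],1))
    print("twist",round(t,3),"| now",(M.T@d/1000).round(4),"| after twist",((M@R.from_euler('z',t).as_matrix()).T@d/1000).round(4))
E
R='{"twist":0.124}'
python3 -m handwheel '[{"twist":0.124},{"twist":0.124},{"twist":0.124},{"twist":0.124},{"twist":0.124},{"twist":0.124},{"twist":0.124},{"twist":0.124},{"twist":0.124},{"twist":0.124}]' 1
python3 -m handwheel '[{"dx":-0.037,"dy":0.0167},{"dx":-0.037,"dy":0.0167},{"dx":-0.037,"dy":0.0167},{"dx":-0.037,"dy":0.0167},{"dx":-0.037,"dy":0.0167},{"dx":-0.037,"dy":0.0167},{"dx":-0.037,"dy":0.0167},{"dx":-0.037,"dy":0.0167},{"dx":-0.037,"dy":0.0167},{"dx":-0.037,"dy":0.0167},{"dx":-0.037,"dy":0.0167},{"dx":-0.037,"dy":0.0167},{"dx":-0.037,"dy":0.0167},{"dx":-0.037,"dy":0.0167},{"dx":-0.037,"dy":0.0167},{"dx":-0.037,"dy":0.0167},{"dx":-0.037,"dy":0.0167}]'
python3 -c "
from h import *
go(476.3,-37.5,35,-1.471)"
```

```text
t 0.6 pos [131.5 559.7 214.6] yaw -0.231 tilt [-0.  0. -1.] j6 -0.21 F [-0.4 -0.4  0.8] gap 91.8
twist 1.24 | now [-0.4722 -0.5026  0.1796] | after twist [-0.6286  0.2835  0.1796]$[0]: bad value
$[0]: bad value
```

```bash
python3 -m handwheel '[{"dx":0,"dy":0,"dz":0,"twist":0.124},{"dx":0,"dy":0,"dz":0,"twist":0.124}]' 1; python3 -m handwheel --help | head -20
```

```text
time: 0.77
tool_pos: [131.6, 559.7, 214.6]
orientation: [0.24, 0.971, 0.0, 0.0]
wrist_force: [-0.7, -0.0, -0.9]
finger_gap: 92.1invalid input: not JSON, or not a number
```

All four keys are required.

```bash
python3 -m handwheel '[{"dx":0,"dy":0,"dz":0,"twist":0.124},{"dx":0,"dy":0,"dz":0,"twist":0.124},{"dx":0,"dy":0,"dz":0,"twist":0.124},{"dx":0,"dy":0,"dz":0,"twist":0.124},{"dx":0,"dy":0,"dz":0,"twist":0.124},{"dx":0,"dy":0,"dz":0,"twist":0.124},{"dx":0,"dy":0,"dz":0,"twist":0.124},{"dx":0,"dy":0,"dz":0,"twist":0.124}]' 1
python3 -m handwheel '[{"dx":-0.037,"dy":0.0167,"dz":0,"twist":0},{"dx":-0.037,"dy":0.0167,"dz":0,"twist":0},{"dx":-0.037,"dy":0.0167,"dz":0,"twist":0},{"dx":-0.037,"dy":0.0167,"dz":0,"twist":0},{"dx":-0.037,"dy":0.0167,"dz":0,"twist":0},{"dx":-0.037,"dy":0.0167,"dz":0,"twist":0},{"dx":-0.037,"dy":0.0167,"dz":0,"twist":0},{"dx":-0.037,"dy":0.0167,"dz":0,"twist":0},{"dx":-0.037,"dy":0.0167,"dz":0,"twist":0},{"dx":-0.037,"dy":0.0167,"dz":0,"twist":0},{"dx":-0.037,"dy":0.0167,"dz":0,"twist":0},{"dx":-0.037,"dy":0.0167,"dz":0,"twist":0},{"dx":-0.037,"dy":0.0167,"dz":0,"twist":0},{"dx":-0.037,"dy":0.0167,"dz":0,"twist":0},{"dx":-0.037,"dy":0.0167,"dz":0,"twist":0},{"dx":-0.037,"dy":0.0167,"dz":0,"twist":0},{"dx":-0.037,"dy":0.0167,"dz":0,"twist":0}]'
python3 -c "
from h import *
go(476.3,-37.5,35,-1.471)"
```

```text
time: 1.43
tool_pos: [131.5, 559.8, 214.8]
orientation: [0.676, 0.737, 0.0, -0.0]
wrist_force: [0.2, 0.4, -0.4]
finger_gap: 91.8
time: 2.85
tool_pos: [471.4, -57.0, 216.3]
orientation: [0.675, 0.738, 0.006, 0.004]
wrist_force: [0.8, -0.0, 0.4]
finger_gap: 92.0
t 2.85 pos [471.4 -57.  216.3] yaw -1.481 tilt [ 0.002  0.013 -1.   ] j6 -0.47 F [ 0.8 -0.   0.4] gap 92.0
twist -0.01 | now [0.0186 0.0042 0.1814] | after twist [0.0186 0.0044 0.1814]
```

```bash
python3 -m handwheel '[{"dx":0.0186,"dy":0.0044,"dz":0.02,"twist":-0.01},{"dx":0,"dy":0,"dz":0.02,"twist":0},{"dx":0,"dy":0,"dz":0.03,"twist":0},{"dx":0,"dy":0,"dz":0.03,"twist":0},{"dx":0,"dy":0,"dz":0,"twist":0},{"dx":0,"dy":0,"dz":0,"twist":0}]'
python3 -c "
from h import *
go(476.3,-37.5,35,-1.471)"
```

```text
time: 3.35
tool_pos: [482.1, -50.8, 116.6]
orientation: [0.677, 0.736, 0.006, 0.009]
wrist_force: [0.2, -1.0, 0.7]
finger_gap: 91.6
t 3.35 pos [482.1 -50.8 116.6] yaw -1.489 tilt [-0.005  0.022 -1.   ] j6 -0.44 F [ 0.2 -1.   0.7] gap 91.6
twist -0.018 | now [ 0.0141 -0.0064  0.0814] | after twist [ 0.0142 -0.0062  0.0814]
```

```bash
python3 -m handwheel '[{"dx":0.005,"dy":-0.002,"dz":0.005,"twist":-0.01},{"dx":0.005,"dy":-0.002,"dz":0.005,"twist":-0.008},{"dx":0.004,"dy":-0.002,"dz":0.005,"twist":0},{"dx":0,"dy":0,"dz":0.005,"twist":0},{"dx":0,"dy":0,"dz":0,"twist":0},{"dx":0,"dy":0,"dz":0,"twist":0}]'
python3 -c "
from h import *
go(476.3,-37.5,35,-1.471)"
```

```text
time: 3.85
tool_pos: [478.1, -36.2, 101.1]
orientation: [0.669, 0.743, 0.008, 0.014]
wrist_force: [-0.4, -0.1, 0.1]
finger_gap: 92.0
t 3.85 pos [478.1 -36.2 101.1] yaw -1.467 tilt [-0.009  0.031 -0.999] j6 -0.44 F [-0.4 -0.1  0.1] gap 92.0
twist 0.004 | now [-0.0005 -0.004   0.066 ] | after twist [-0.0005 -0.004   0.066 ]
```

```bash
python3 -m handwheel '[{"dx":0,"dy":0,"dz":0,"twist":0},{"dx":0,"dy":0,"dz":0,"twist":0},{"dx":0,"dy":0,"dz":0,"twist":0},{"dx":0,"dy":0,"dz":0,"twist":0}]'
python3 -c "
from h import *
go(476.3,-37.5,35,-1.471);o=bot.observe();print(o['joint_positions'],o['dq'])"
```

```text
time: 4.18
tool_pos: [479.1, -36.7, 102.4]
orientation: [0.669, 0.743, 0.009, 0.015]
wrist_force: [1.1, 0.5, -0.5]
finger_gap: 91.9
t 4.1833 pos [479.1 -36.7 102.4] yaw -1.467 tilt [-0.01   0.033 -0.999] j6 -0.44 F [ 1.1  0.5 -0.5] gap 91.9
twist 0.004 | now [ 0.0001 -0.0051  0.0673] | after twist [ 0.0001 -0.0051  0.0673]
[-0.33175521  0.00497634  1.99500437  0.00520463  1.10772735 -0.43813119] [-0.0019631   0.00059755 -0.00349675  0.00040109  0.00022926  0.00173976]
```

```bash
python3 -c "
from h import *
def s():
    o=bot.observe();print(round(o['time'],3),o['tool_pos'].round(2),o['orientation'].round(4),o['joint_positions'].round(4))
s()
for i in range(4): cams.capture('top'); s()"
for i in 1 2 3; do python3 -m handwheel '[{"dx":0,"dy":0,"dz":-0.02,"twist":0}]' >/dev/null; python3 -c "
from h import *
go(476.3,-37.5,35,-1.471);o=bot.observe();print(o['joint_positions'].round(4),o['dq'].round(4))"; done
```

```text
4.183 [479.15 -36.66 102.41] [0.6693 0.7428 0.0088 0.0147] [-0.3318  0.005   1.995   0.0052  1.1077 -0.4381]
4.233 [479.17 -36.68 102.39] [0.6692 0.7428 0.0088 0.0147] [-0.3318  0.005   1.995   0.0052  1.1077 -0.4382]
4.283 [479.11 -36.63 102.33] [0.6693 0.7428 0.0088 0.0146] [-0.3318  0.0051  1.9951  0.0053  1.1077 -0.4381]
4.333 [479.03 -36.62 102.24] [0.6692 0.7428 0.0087 0.0146] [-0.3318  0.0051  1.9952  0.0052  1.1077 -0.4382]
4.383 [478.97 -36.58 102.19] [0.6692 0.7429 0.0087 0.0145] [-0.3317  0.0051  1.9953  0.0052  1.1077 -0.4382]
t 4.4667 pos [475.4 -35.6 118.8] yaw -1.467 tilt [-0.007  0.025 -1.   ] j6 -0.44 F [ 0.   0.  -0.1] gap 91.8
twist 0.004 | now [-0.0014 -0.0015  0.0838] | after twist [-0.0014 -0.0015  0.0838]
[-0.3322 -0.0221  1.9858  0.0051  1.1521 -0.4381] [-1.400e-03 -3.993e-01 -2.025e-01  5.000e-04  5.800e-01  1.500e-03]
t 4.55 pos [474.2 -35.3 138.7] yaw -1.467 tilt [-0.006  0.024 -1.   ] j6 -0.44 F [ 1.1 -0.6  0.4] gap 91.9
twist 0.004 | now [-0.0018 -0.0006  0.1037] | after twist [-0.0018 -0.0006  0.1037]
[-0.3325 -0.0499  1.9701  0.005   1.1976 -0.4381] [-3.100e-03 -3.120e-01 -1.599e-01 -1.900e-03  5.324e-01  5.000e-04]
t 4.6333 pos [472.9 -35.  158.6] yaw -1.467 tilt [-0.005  0.021 -1.   ] j6 -0.44 F [ 0.2  0.7 -0.7] gap 91.6
twist 0.004 | now [-0.0022  0.0005  0.1236] | after twist [-0.0022  0.0005  0.1236]
[-0.3328 -0.0754  1.9525  0.0049  1.2431 -0.4381] [-4.000e-03 -3.081e-01 -2.285e-01 -1.900e-03  5.408e-01 -1.000e-04]
```

```bash
c() { python3 -c "
from h import *
go(476.3,-37.5,35,-1.471)"; }
python3 -m handwheel '[{"dx":0,"dy":0,"dz":0,"twist":0},{"dx":0,"dy":0,"dz":0,"twist":0}]' >/dev/null; c
python3 -m handwheel '[{"dx":0,"dy":0,"dz":0.02,"twist":0}]' >/dev/null; c
python3 -m handwheel '[{"dx":0,"dy":0,"dz":0.02,"twist":0}]' >/dev/null; c
python3 -m handwheel '[{"dx":0,"dy":0,"dz":0.02,"twist":0}]' >/dev/null; c
python3 -m handwheel '[{"dx":0,"dy":0,"dz":0,"twist":0}]' >/dev/null; c
```

```text
t 4.8 pos [475.4 -35.8 162.5] yaw -1.467 tilt [-0.008  0.028 -1.   ] j6 -0.44 F [-0.7 -0.1 -0.6] gap 92.1
twist 0.004 | now [-0.0007 -0.0028  0.1274] | after twist [-0.0007 -0.0028  0.1274]
t 4.8833 pos [479.  -37.  145.7] yaw -1.467 tilt [-0.012  0.036 -0.999] j6 -0.44 F [ 0.6 -0.4  0.4] gap 92.2
twist 0.004 | now [ 0.001  -0.0068  0.1106] | after twist [ 0.001  -0.0068  0.1106]
t 4.9667 pos [480.  -37.2 125. ] yaw -1.467 tilt [-0.012  0.037 -0.999] j6 -0.44 F [ 0.5 -1.1 -0.9] gap 91.7
twist 0.004 | now [ 0.0012 -0.007   0.0897] | after twist [ 0.0012 -0.007   0.0897]
t 5.05 pos [481.  -37.5 103.9] yaw -1.467 tilt [-0.013  0.038 -0.999] j6 -0.44 F [ 0.6 -0.4 -0.3] gap 92.0
twist 0.004 | now [ 0.0013 -0.0073  0.0686] | after twist [ 0.0013 -0.0073  0.0686]
t 5.1333 pos [477.5 -36.4  98.9] yaw -1.467 tilt [-0.009  0.03  -1.   ] j6 -0.44 F [-1.  -0.  -0.1] gap 92.2
twist 0.004 | now [-0.0004 -0.0032  0.0639] | after twist [-0.0005 -0.0032  0.0639]
```

```bash
c() { python3 -c "
from h import *
go(476.3,-37.5,37,-1.471)"; }
python3 -m handwheel '[{"dx":0,"dy":-0.003,"dz":0.012,"twist":0},{"dx":0,"dy":0,"dz":0.012,"twist":0},{"dx":0,"dy":0,"dz":0.012,"twist":0},{"dx":0,"dy":0,"dz":0.01,"twist":0},{"dx":0,"dy":0,"dz":0.005,"twist":0},{"dx":0,"dy":0,"dz":0.0,"twist":0},{"dx":0,"dy":0,"dz":0.0,"twist":0}]' >/dev/null; c
```

```text
t 5.7167 pos [473.7 -36.2  43.6] yaw -1.467 tilt [-0.006  0.024 -1.   ] j6 -0.44 F [-0.5 -0.3  0.4] gap 91.9
twist 0.004 | now [-0.0015  0.0023  0.0066] | after twist [-0.0015  0.0023  0.0066]
```

```bash
c() { python3 -c "
from h import *
go(476.3,-37.5,37,-1.471)"; }
python3 -m handwheel '[{"dx":-0.001,"dy":0.002,"dz":0.005,"twist":0},{"dx":0,"dy":0,"dz":0.001,"twist":0},{"dx":0,"dy":0,"dz":0.0,"twist":0}]' >/dev/null; c
python3 -m handwheel '[{"dx":0,"dy":0,"dz":0,"twist":0},{"dx":0,"dy":0,"dz":0,"twist":0},{"dx":0,"dy":0,"dz":0.0,"twist":0},{"dx":0,"dy":0,"dz":0,"twist":0},{"dx":0,"dy":0,"dz":0,"twist":0},{"dx":0,"dy":0,"dz":0.0,"twist":0}]' -1; c
```

```text
t 5.9667 pos [477.5 -37.5  38.7] yaw -1.467 tilt [-0.007  0.027 -1.   ] j6 -0.44 F [-0.2 -0.6 -0.2] gap 92.0
twist 0.004 | now [ 0.0001 -0.0013  0.0017] | after twist [ 0.0001 -0.0013  0.0017]
time: 6.47
tool_pos: [478.8, -37.9, 40.1]
orientation: [0.669, 0.743, 0.008, 0.013]
wrist_force: [-0.8, 0.3, -0.1]
finger_gap: 53.9
t 6.4667 pos [478.8 -37.9  40.1] yaw -1.467 tilt [-0.009  0.03  -1.   ] j6 -0.44 F [-0.8  0.3 -0.1] gap 53.9
twist 0.004 | now [ 0.0007 -0.0025  0.0031] | after twist [ 0.0007 -0.0025  0.0031]
```

```bash
c() { python3 -c "
from h import *
for i in range($1): cams.capture('top')
go(476.3,-37.5,37,-1.471)"; }
python3 -m handwheel '[{"dx":0,"dy":-0.001,"dz":0.003,"twist":0}]' -1 >/dev/null; c 8
```

```text
t 6.95 pos [477.8 -38.   37. ] yaw -1.467 tilt [-0.009  0.029 -1.   ] j6 -0.44 F [-0.2 -0.7  0.1] gap 29.9
twist 0.004 | now [ 0.0007 -0.0015 -0.    ] | after twist [ 0.0007 -0.0015 -0.    ]
```

```bash
c() { python3 -c "
from h import *
go(609.1,15,37.5,-1.625)"; }
python3 -m handwheel '[{"dx":0,"dy":0,"dz":-0.01,"twist":0},{"dx":0,"dy":0,"dz":-0.015,"twist":0},{"dx":0,"dy":0,"dz":-0.015,"twist":0},{"dx":0,"dy":0,"dz":-0.01,"twist":0.05},{"dx":0.005,"dy":0.01,"dz":0,"twist":0.05},{"dx":0.007,"dy":0.018,"dz":0,"twist":0.05},{"dx":0.007,"dy":0.018,"dz":0,"twist":0},{"dx":0.007,"dy":0.018,"dz":0,"twist":0},{"dx":0.007,"dy":0.018,"dz":0,"twist":0},{"dx":0.007,"dy":0.018,"dz":0,"twist":0},{"dx":0.004,"dy":0.01,"dz":0,"twist":0}]' ; c
```

```text
time: 7.87
tool_pos: [591.2, 3.8, 100.2]
orientation: [0.727, 0.687, 0.01, 0.014]
wrist_force: [0.1, -0.4, 0.3]
finger_gap: 29.7
t 7.8667 pos [591.2   3.8 100.2] yaw -1.627 tilt [-0.004  0.033 -0.999] j6 -0.14 F [ 0.1 -0.4  0.3] gap 29.7
twist -0.002 | now [0.0124 0.0151 0.0632] | after twist [0.0124 0.0152 0.0632]
```

```bash
c() { python3 -c "
from h import *
for i in range($1): cams.capture('top')
go(609.1,15,37.5,-1.625)"; }
python3 -m handwheel '[{"dx":0.006,"dy":0.007,"dz":0.01,"twist":0},{"dx":0.005,"dy":0.006,"dz":0.015,"twist":0},{"dx":0.001,"dy":0.002,"dz":0.01,"twist":0},{"dx":0,"dy":0,"dz":0.003,"twist":0}]' >/dev/null; c 3
```

```text
t 8.35 pos [613.8  15.2  67.7] yaw -1.626 tilt [-0.005  0.042 -0.999] j6 -0.12 F [-0.2 -0.1 -0.4] gap 30.2
twist -0.001 | now [-0.0003 -0.0059  0.0299] | after twist [-0.0003 -0.0059  0.0299]
```

```bash
c() { python3 -c "
from h import *
for i in range($1): cams.capture('top')
go(609.1,15,37.5,-1.625)"; }
python3 -m handwheel '[{"dx":0,"dy":-0.003,"dz":0.006,"twist":0},{"dx":0,"dy":-0.002,"dz":0.008,"twist":0},{"dx":0,"dy":0,"dz":0.007,"twist":0},{"dx":0,"dy":0,"dz":0.002,"twist":0}]' >/dev/null; c 4
```

```text
t 8.8833 pos [611.   14.1  46.9] yaw -1.627 tilt [-0.006  0.048 -0.999] j6 -0.12 F [ 0.4 -0.3 -1.6] gap 30.1
twist -0.002 | now [ 0.0008 -0.0024  0.0093] | after twist [ 0.0008 -0.0024  0.0093]
```

```bash
c() { python3 -c "
from h import *
for i in range($1): cams.capture('top')
go(609.1,15,37.5,-1.625)"; }
python3 -m handwheel '[{"dx":0.0005,"dy":-0.002,"dz":0.004,"twist":0},{"dx":0.0003,"dy":-0.001,"dz":0.002,"twist":0}]' >/dev/null; c 4
```

```text
t 9.25 pos [609.6  14.8  41.9] yaw -1.627 tilt [-0.007  0.05  -0.999] j6 -0.12 F [ 0.7  0.1 -0.3] gap 29.8
twist -0.002 | now [ 0.0002 -0.0008  0.0044] | after twist [ 0.0002 -0.0008  0.0044]
```

```bash
c() { python3 -c "
from h import *
for i in range($1): cams.capture('top')
go(609.1,15,37.5,-1.625)"; }
python3 -m handwheel '[{"dx":0,"dy":-0.001,"dz":0.003,"twist":0}]' >/dev/null; c 2;  python3 -m handwheel '[{"dx":0,"dy":0,"dz":0.0015,"twist":0}]' >/dev/null; c 3
```

```text
t 9.4333 pos [608.4  14.9  38.4] yaw -1.627 tilt [-0.006  0.05  -0.999] j6 -0.12 F [-0.   0.1  0.1] gap 29.5
twist -0.002 | now [0.0001 0.0006 0.0009] | after twist [0.0001 0.0006 0.0009]
t 9.6667 pos [608.7  14.9  37.2] yaw -1.627 tilt [-0.007  0.05  -0.999] j6 -0.12 F [-0.7 -0.9  2.1] gap 30.0
twist -0.002 | now [ 0.0001  0.0004 -0.0003] | after twist [ 0.0001  0.0004 -0.0003]
```

```bash
c() { python3 -c "
from h import *
for i in range($1): cams.capture('top')
go(609.1,15,37.5,-1.625)"; }
python3 -m handwheel '[{"dx":0,"dy":0,"dz":0,"twist":0}]' 0 >/dev/null; c 4;  python3 -m handwheel '[{"dx":0,"dy":0,"dz":-0.01,"twist":0},{"dx":0,"dy":0,"dz":-0.02,"twist":0},{"dx":0,"dy":0,"dz":-0.03,"twist":0},{"dx":0,"dy":0,"dz":-0.03,"twist":0},{"dx":0,"dy":-0.03,"dz":-0.03,"twist":0},{"dx":0,"dy":-0.04,"dz":-0.01,"twist":0},{"dx":0,"dy":-0.04,"dz":0,"twist":0},{"dx":0,"dy":-0.04,"dz":0,"twist":0},{"dx":-0.03,"dy":-0.02,"dz":0,"twist":0},{"dx":-0.04,"dy":0,"dz":0,"twist":0},{"dx":-0.04,"dy":0,"dz":0,"twist":0},{"dx":-0.04,"dy":0,"dz":0,"twist":0},{"dx":-0.04,"dy":0,"dz":0,"twist":0},{"dx":-0.02,"dy":0,"dz":0,"twist":0}]' >/dev/null; c 2
python3 - <<'E'
from h import *
B={"mid":((560,655),(-35,67)),"right":((560,650),(-120,-25)),"left":((560,650),(57,150))}
for n in("top","side"):
    p,P=cloud(n); np.savez(f"pics/{n}1.npz",p=p,P=P)
    for k,b in B.items(): print(n,k,*rect(P,b,(48,66)))
    if n=="top": a=cv2.resize(p[120:215,190:290],None,fx=4,fy=4,interpolation=2)
    else: a=np.hstack([a,cv2.resize(p[160:255,230:330],None,fx=4,fy=4,interpolation=2)])
cv2.imwrite("pics/crop1.png",a[...,::-1])
E
```

```text
t 9.95 pos [608.7  14.8  37.1] yaw -1.627 tilt [-0.007  0.05  -0.999] j6 -0.12 F [-0.1 -1.1 -0.7] gap 45.3
twist -0.002 | now [ 0.0002  0.0004 -0.0004] | after twist [ 0.0002  0.0004 -0.0004]
t 11.2167 pos [ 416.5 -186.1  173. ] yaw -1.616 tilt [-0.01   0.062 -0.998] j6 -0.67 F [-0.1 -0.4  0.4] gap 46.3
twist 0.009 | now [0.2112 0.1744 0.1444] | after twist [0.2127 0.1726 0.1444]
top mid 264 mean [608.7  16.9] z 55.9 rect [609.2  16.3] [103.9  32.3] long-axis yaw from +y (ccw) PCA -0.1 rectang 85.7
top right 225 mean [603.6 -60.1] z 55.9 rect [604.4 -60.1] [56.7 31.7] long-axis yaw from +y (ccw) PCA -0.111 rectang 87.9
top left 229 mean [611.8  91.9] z 56.1 rect [612.5  91.2] [59.2 30.8] long-axis yaw from +y (ccw) PCA -0.018 rectang 88.8
side mid 174 mean [606.   15.2] z 55.5 rect [606.8  15.7] [101.5  30. ] long-axis yaw from +y (ccw) PCA -0.065 rectang 86.5
side right 173 mean [600.9 -65.2] z 56.3 rect [601.8 -60.8] [63.7 31.1] long-axis yaw from +y (ccw) PCA -0.039 rectang 87.5
side left 124 mean [609.6  86. ] z 53.9 rect [610.2  88.9] [62.  29.7] long-axis yaw from +y (ccw) PCA -0.013 rectang 86.0
```

View pics/crop1.png

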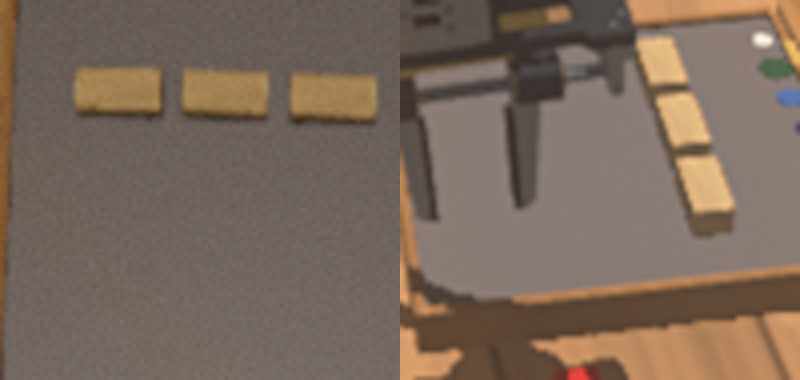

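Top view shows the middle block at (226,93), evenly between the neighbours at (118,92) and (334,97), and in line with them. The residual tool tilt comes from rows ending in a hold. I can reverse it by baking in the lag of an upward start, so I'll try that while confirming the block pose.

```bash
c() { python3 -c "
from h import *
for i in range($1): cams.capture('top')
go(515.6,-363.2,150,0.551)"; }
python3 - <<'E'
from h import *
B={"mid":((560,655),(-22,54)),"right":((560,650),(-120,-22)),"left":((560,650),(54,150))}
for n in("top","side"):
    P0=np.load(f"pics/{n}0.npz")["P"];P=np.load(f"pics/{n}1.npz")["P"]
    for k,b in B.items(): print(n,k,*rect(P,b,(48,66)))
    for zr in((61,72),(62,70)): print(n,"gauge",*rect(P0,((440,580),(-430,-290)),zr))
    print(n,"rod",*rect(P0,((440,580),(-430,-290)),(76,90)))
E
c 0
python3 -m handwheel '[{"dx":0,"dy":0,"dz":-0.04,"twist":0},{"dx":0,"dy":0,"dz":-0.001,"twist":0}]' 1 >/dev/null; c 3
```

```text
top mid 224 mean [608.7  16.2] z 55.9 rect [609.  16.] [56.7 32.7] long-axis yaw from +y (ccw) PCA -0.107 rectang 88.5
top right 225 mean [603.6 -60.1] z 55.9 rect [604.4 -60.1] [56.7 31.7] long-axis yaw from +y (ccw) PCA -0.111 rectang 87.9
top left 229 mean [611.8  91.9] z 56.1 rect [612.5  91.2] [59.2 30.8] long-axis yaw from +y (ccw) PCA -0.018 rectang 88.8
top gauge 277 mean [ 514.8 -362.8] z 65.8 rect [ 516.  -363.9] [88.4 28.4] long-axis yaw from +y (ccw) PCA -0.986 rectang 32.6
top gauge 256 mean [ 514.9 -363. ] z 65.8 rect [ 516. -364.] [88.4 28.4] long-axis yaw from +y (ccw) PCA -0.988 rectang 32.8
top rod 26 mean [ 515.7 -363.9] z 80.5 rect [ 515.3 -363.5] [12.6 13.4] long-axis yaw from +y (ccw) PCA 0.129 rectang 28.5
side mid 141 mean [605.6   9. ] z 55.7 rect [606.6  11.9] [59.9 29.8] long-axis yaw from +y (ccw) PCA -0.033 rectang 86.2
side right 173 mean [600.9 -65.2] z 56.3 rect [601.8 -60.8] [63.7 31.1] long-axis yaw from +y (ccw) PCA -0.039 rectang 87.5
side left 124 mean [609.6  86. ] z 53.9 rect [610.2  88.9] [62.  29.7] long-axis yaw from +y (ccw) PCA -0.013 rectang 86.0
side gauge 341 mean [ 512.2 -368.7] z 65.2 rect [ 514.5 -366.1] [92.4 26. ] long-axis yaw from +y (ccw) PCA -1.022 rectang 33.4
side gauge 321 mean [ 512.4 -368.6] z 65.3 rect [ 513.7 -366.4] [90.6 24.8] long-axis yaw from +y (ccw) PCA -1.023 rectang 32.1
side rod 30 mean [ 513.5 -366.2] z 80.0 rect [ 513.2 -366.2] [13.9 11.3] long-axis yaw from +y (ccw) PCA -0.105 rectang 73.8
t 11.3167 pos [ 416.6 -182.8  172.1] yaw -1.613 tilt [-0.008  0.061 -0.998] j6 -0.67 F [-1.   0.2 -0.7] gap 46.1
twist 0.978 | now [-0.1758  0.105   0.03  ] | after twist [-0.0112  0.2045  0.03  ]
t 11.6333 pos [ 410.5 -176.9  206.2] yaw -1.611 tilt [ 0.002  0.049 -0.999] j6 -0.67 F [ 0.7  0.3 -0.9] gap 69.3
twist 0.98 | now [-0.1821  0.1096  0.0613] | after twist [-0.0105  0.2123  0.0613]
```

```bash
c() { python3 -c "
from h import *
for i in range($1): cams.capture('top')
go(515.7,-363.7,150,0.571)"; }
python3 -m handwheel '[{"dx":0,"dy":0,"dz":-0.04,"twist":0},{"dx":0,"dy":0,"dz":-0.001,"twist":0}]' 1 >/dev/null; c 3
python3 -m handwheel '[{"dx":0,"dy":0,"dz":-0.04,"twist":0},{"dx":0,"dy":0,"dz":-0.001,"twist":0}]' 1 >/dev/null; c 3
python3 -m handwheel '[{"dx":0,"dy":0,"dz":0.04,"twist":0}]' 1 >/dev/null; c 3
```

```text
t 11.95 pos [ 404.5 -171.8  238.4] yaw -1.609 tilt [ 0.013  0.036 -0.999] j6 -0.67 F [0.2 0.9 0.1] gap 91.9
twist 0.962 | now [-0.1887  0.1151  0.0902] | after twist [-0.0135  0.2207  0.0902]
t 12.2667 pos [ 399.  -168.1  269.5] yaw -1.608 tilt [ 0.024  0.021 -0.999] j6 -0.67 F [-0.4  0.5  1.2] gap 91.9
twist 0.963 | now [-0.194   0.1214  0.1174] | after twist [-0.0112  0.2286  0.1174]
t 12.5 pos [ 397.6 -165.2  225.9] yaw -1.608 tilt [ 0.03   0.014 -0.999] j6 -0.67 F [ 0.6  0.8 -0.8] gap 91.9
twist 0.963 | now [-0.1963  0.1243  0.0718] | after twist [-0.0101  0.2321  0.0718]
```

```bash
c() { python3 -c "
from h import *
for i in range($1): cams.capture('top')
go(515.7,-363.7,150,0.571)"; }
python3 -m handwheel '[{"dx":0,"dy":0,"dz":0,"twist":0.12},{"dx":0,"dy":0,"dz":0,"twist":0.12},{"dx":0,"dy":0,"dz":0,"twist":0.12},{"dx":0,"dy":0,"dz":0,"twist":0.12},{"dx":0,"dy":0,"dz":0,"twist":0.12},{"dx":0,"dy":0,"dz":0,"twist":0.12},{"dx":0,"dy":0,"dz":0,"twist":0.12},{"dx":0,"dy":0,"dz":0,"twist":0.12}]' 1 >/dev/null; c 1
python3 -m handwheel '[{"dx":-0.001,"dy":0.038,"dz":0.008,"twist":0},{"dx":-0.002,"dy":0.038,"dz":0.008,"twist":0},{"dx":-0.002,"dy":0.038,"dz":0.008,"twist":0},{"dx":-0.002,"dy":0.038,"dz":0.008,"twist":0},{"dx":-0.002,"dy":0.03,"dz":0.006,"twist":0},{"dx":0,"dy":0,"dz":0,"twist":0}]' 1 >/dev/null; c 2
```

```text
t 13.2167 pos [ 401.2 -168.1  237.5] yaw -2.61 tilt [ 0.031 -0.009 -0.999] j6 0.33 F [-0.3  0.6  1. ] gap 91.7
twist -0.039 | now [-0.0031  0.2275  0.0854] | after twist [-0.012   0.2272  0.0854]
t 13.8167 pos [ 493.4 -333.5  207. ] yaw -2.59 tilt [ 0.035  0.003 -0.999] j6 0.2 F [0.3 0.1 0.2] gap 91.7
twist -0.019 | now [0.0011 0.0373 0.0572] | after twist [0.0004 0.0373 0.0572]
```

```bash
c() { python3 -c "
from h import *
for i in range($1): cams.capture('top')
go(515.7,-363.7,42,0.571)"; }
python3 -m handwheel '[{"dx":0,"dy":0.037,"dz":0.01,"twist":-0.019}]' 1 >/dev/null; c 3
python3 -m handwheel '[{"dx":0,"dy":0,"dz":0.04,"twist":0}]' 1 >/dev/null; c 3
python3 -m handwheel '[{"dx":0,"dy":0,"dz":0.04,"twist":0}]' 1 >/dev/null; c 3
```

```text
t 14.05 pos [ 512.6 -364.2  195.6] yaw -2.57 tilt [ 0.035  0.    -0.999] j6 0.16 F [-0.5  0.6  0.2] gap 91.9
twist 0.001 | now [-0.0025  0.0012  0.1536] | after twist [-0.0025  0.0012  0.1536]
t 14.2833 pos [ 512.4 -360.7  154.7] yaw -2.568 tilt [ 0.034 -0.005 -0.999] j6 0.16 F [-0.3  0.6  0.6] gap 91.7
twist 0.002 | now [-0.0026  0.0048  0.1127] | after twist [-0.0026  0.0048  0.1127]
t 14.5167 pos [ 512.4 -358.2  115. ] yaw -2.567 tilt [ 0.034 -0.008 -0.999] j6 0.16 F [-0.7  0.5 -0.3] gap 92.0
twist 0.003 | now [-0.0027  0.007   0.0729] | after twist [-0.0027  0.007   0.0729]
```

```bash
c() { python3 -c "
from h import *
for i in range($1): cams.capture('top')
go(515.7,-363.7,42,0.571)"; }
python3 -m handwheel '[{"dx":-0.0027,"dy":0.009,"dz":0.036,"twist":0}]' 1 >/dev/null; c 3
python3 -m handwheel '[{"dx":0,"dy":0.002,"dz":0.036,"twist":0}]' 1 >/dev/null; c 3
```

```text
t 14.75 pos [ 515.5 -365.8   79.7] yaw -2.567 tilt [ 0.033 -0.01  -0.999] j6 0.16 F [-0.8 -0.   0.4] gap 92.0
twist 0.003 | now [ 0.     -0.0013  0.0377] | after twist [ 0.     -0.0013  0.0377]
t 14.9833 pos [ 517.1 -365.9   44.5] yaw -2.567 tilt [ 0.033 -0.012 -0.999] j6 0.16 F [ 0.4 -0.7 -0.3] gap 91.8
twist 0.003 | now [-0.     -0.0025  0.0025] | after twist [-0.     -0.0025  0.0025]
```

Run:
```python
from h import *
p,P=cloud("side"); cv2.imwrite("pics/g1.png",cv2.resize(p[230:350,230:390],None,fx=4,fy=4,interpolation=2)[...,::-1])
```

```text
(no output)
```

View pics/g1.png

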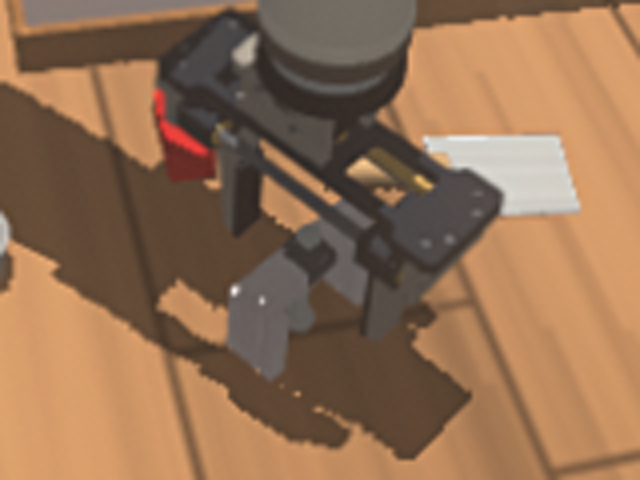

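The fingers, at (245,190) and (385,295), straddle the beam at about (315,250). I'll centre and close.

```bash
c() { python3 -c "
from h import *
for i in range($1): cams.capture('top')
go(515.7,-363.7,42,0.571)"; }
python3 -m handwheel '[{"dx":0,"dy":-0.002,"dz":0.002,"twist":0}]' 1 >/dev/null; c 1
python3 -m handwheel '[{"dx":0,"dy":0,"dz":0,"twist":0}]' -1 >/dev/null; c 15
```

```text
t 15.1667 pos [ 518.2 -366.2   47.2] yaw -2.567 tilt [ 0.034 -0.004 -0.999] j6 0.16 F [ 0.3 -0.2  0. ] gap 92.1
twist 0.004 | now [-0.0009 -0.0034  0.0052] | after twist [-0.0009 -0.0034  0.0052]
t 16.0 pos [ 518.1 -366.    47.1] yaw -2.567 tilt [ 0.034 -0.005 -0.999] j6 0.16 F [-1.5  0.8  0.3] gap 27.5
twist 0.004 | now [-0.0009 -0.0032  0.0051] | after twist [-0.0009 -0.0032  0.0051]
```

```bash
c() { python3 -c "
from h import *
for i in range($1): cams.capture('top')
go(515.7,-363.7,42,0.571)"; }
python3 -m handwheel '[{"dx":-0.001,"dy":-0.001,"dz":0.005,"twist":0}]' -0.2 >/dev/null; c 3
python3 -m handwheel '[{"dx":0,"dy":0,"dz":0.0003,"twist":0}]' -1 >/dev/null; c 7
```

```text
t 16.2333 pos [ 516.4 -365.2   41.3] yaw -2.567 tilt [ 0.034 -0.006 -0.999] j6 0.15 F [0.7 0.6 0.4] gap 36.8
twist 0.004 | now [ 0.0003 -0.0016 -0.0007] | after twist [ 0.0003 -0.0016 -0.0007]
t 16.6667 pos [ 516.2 -365.    40.8] yaw -2.567 tilt [ 0.034 -0.007 -0.999] j6 0.15 F [-0.6  0.2 -0.8] gap 23.9
twist 0.004 | now [ 0.0003 -0.0014 -0.0012] | after twist [ 0.0003 -0.0014 -0.0012]
```

```bash
c() { python3 -c "
from h import *
for i in range($1): cams.capture('top')
go(609,16,130,-0.054)"; }
python3 -m handwheel '[{"dx":0,"dy":0,"dz":-0.01,"twist":0}]' -1 >/dev/null; c 2
python3 -m handwheel '[{"dx":0,"dy":0,"dz":-0.025,"twist":0},{"dx":0,"dy":0,"dz":-0.03,"twist":0},{"dx":0,"dy":0,"dz":-0.03,"twist":0},{"dx":0,"dy":0,"dz":-0.01,"twist":0},{"dx":0,"dy":0,"dz":0,"twist":0}]' >/dev/null; c 2
```

```text
t 16.85 pos [ 516.5 -365.9   52.1] yaw -2.567 tilt [ 0.034 -0.005 -0.999] j6 0.15 F [ 0.8 -0.3 -2.9] gap 23.8
twist 0.629 | now [ 0.2876 -0.2706 -0.0668] | after twist [ 0.0735 -0.388  -0.0668]
t 17.3667 pos [ 511.6 -365.7  145.5] yaw -2.567 tilt [ 0.033 -0.013 -0.999] j6 0.16 F [ 1.2 -0.3 -4.4] gap 23.5
twist 0.629 | now [ 0.2885 -0.2673  0.0285] | after twist [ 0.0762 -0.3858  0.0285]
```

```bash
c() { python3 -c "
from h import *
for i in range($1): cams.capture('top')
go(609,16,130,-0.054)"; }
python3 -m handwheel '[{"dx":0,"dy":0,"dz":0,"twist":0.1},{"dx":0,"dy":0,"dz":0,"twist":0.12},{"dx":0,"dy":0,"dz":0,"twist":0.12},{"dx":0,"dy":0,"dz":0,"twist":0.12},{"dx":0,"dy":0,"dz":0,"twist":0.1},{"dx":0,"dy":0,"dz":0,"twist":0.05},{"dx":0,"dy":0,"dz":0,"twist":0}]' >/dev/null; c 1
python3 -m handwheel '[{"dx":0.003,"dy":-0.015,"dz":0,"twist":0},{"dx":0.006,"dy":-0.03,"dz":0,"twist":0},{"dx":0.006,"dy":-0.03,"dz":0,"twist":0},{"dx":0.006,"dy":-0.03,"dz":0,"twist":0},{"dx":0.006,"dy":-0.03,"dz":0,"twist":0},{"dx":0.006,"dy":-0.03,"dz":0,"twist":0},{"dx":0.006,"dy":-0.03,"dz":0,"twist":0},{"dx":0.006,"dy":-0.03,"dz":0,"twist":0},{"dx":0.006,"dy":-0.03,"dz":0,"twist":0},{"dx":0.006,"dy":-0.03,"dz":0,"twist":0},{"dx":0.006,"dy":-0.03,"dz":0,"twist":0},{"dx":0.003,"dy":-0.015,"dz":0,"twist":0},{"dx":0,"dy":0,"dz":0,"twist":0}]' >/dev/null; c 2
```

```text
t 18.0 pos [ 504.5 -357.8  125.8] yaw 3.079 tilt [-0.003 -0.05  -0.999] j6 0.79 F [-0.1  1.4 -4.9] gap 23.9
twist -0.009 | now [ 0.0808 -0.3794  0.0146] | after twist [ 0.0842 -0.3787  0.0146]
t 19.1833 pos [584.   -9.1 130.9] yaw 3.095 tilt [-0.018 -0.061 -0.998] j6 1.34 F [-0.3 -0.7 -3.7] gap 23.6
twist 0.008 | now [ 0.0238 -0.0261  0.0021] | after twist [ 0.0236 -0.0263  0.0021]
```

```bash
c() { python3 -c "
from h import *
for i in range($1): cams.capture('top')
go(609,16,73,-0.054)"; }
python3 -m handwheel '[{"dx":0.0236,"dy":-0.0263,"dz":-0.015,"twist":0.008}]' >/dev/null; c 3
python3 -m handwheel '[{"dx":0,"dy":0,"dz":0.03,"twist":0},{"dx":0,"dy":0,"dz":-0.01,"twist":0}]' >/dev/null; c 3
```

```text
t 19.4167 pos [610.5  15.  148.1] yaw 3.089 tilt [-0.015 -0.06  -0.998] j6 1.4 F [-0.6 -1.1 -4.2] gap 24.1
twist 0.001 | now [-0.0004  0.0035  0.075 ] | after twist [-0.0004  0.0035  0.075 ]
t 19.7333 pos [616.3  12.6 136.6] yaw 3.088 tilt [ 0.001 -0.057 -0.998] j6 1.4 F [ 0.4  0.2 -3.2] gap 23.4
twist 0.001 | now [-0.0075  0.0006  0.0636] | after twist [-0.0075  0.0006  0.0636]
```

```bash
c() { python3 -c "
from h import *
for i in range($1): cams.capture('top')
go(609,16,73,-0.054)"; }
python3 -m handwheel '[{"dx":0,"dy":0,"dz":0.035,"twist":0},{"dx":-0.007,"dy":0,"dz":-0.02,"twist":0}]' >/dev/null; c 3
python3 -m handwheel '[{"dx":0,"dy":0,"dz":0.03,"twist":0},{"dx":-0.007,"dy":0,"dz":-0.018,"twist":0}]' >/dev/null; c 3
```

```text
t 20.05 pos [618.1  10.6 133.8] yaw 3.088 tilt [ 0.025 -0.053 -0.998] j6 1.4 F [ 0.4 -0.  -3.1] gap 23.5
twist 0.0 | now [-0.0109 -0.0017  0.0607] | after twist [-0.0109 -0.0017  0.0607]
t 20.3667 pos [619.6   9.3 132.8] yaw 3.088 tilt [ 0.048 -0.05  -0.998] j6 1.4 F [ 1. -0. -3.] gap 23.8
twist 0.0 | now [-0.0138 -0.0031  0.0594] | after twist [-0.0138 -0.0031  0.0594]
```

```bash
c() { python3 -c "
from h import *
for i in range($1): cams.capture('top')
go(608.5,14.5,75,-0.054)"; }
python3 -m handwheel '[{"dx":-0.0135,"dy":-0.005,"dz":0.02,"twist":0}]' >/dev/null; c 3
python3 -m handwheel '[{"dx":0,"dy":0,"dz":0.015,"twist":0}]' >/dev/null; c 4
```

```text
t 20.6 pos [606.3  16.3 111.8] yaw 3.088 tilt [ 0.046 -0.05  -0.998] j6 1.4 F [-0.4 -0.1 -3.2] gap 23.6
twist 0.0 | now [0.0006 0.0036 0.0368] | after twist [0.0006 0.0036 0.0368]
t 20.8833 pos [607.5  16.9  97.5] yaw 3.088 tilt [ 0.046 -0.05  -0.998] j6 1.4 F [ 0.2 -0.6 -3. ] gap 23.6
twist 0.0 | now [0.0001 0.0034 0.0223] | after twist [0.0001 0.0034 0.0223]
```

Run:
```python
from h import *
p,P=cloud("side"); a=cv2.resize(p[150:260,230:340],None,fx=5,fy=5,interpolation=2)
cv2.imwrite("pics/g2.png",a[...,::-1])
```

```text
(no output)
```

View pics/g2.png

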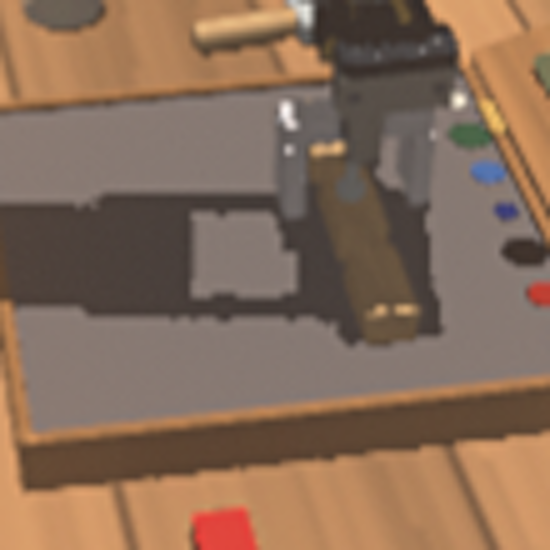

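The foot at (350,185) hangs over the middle block, with one leg each side at (292,170) and (415,170). Lowering gently.

```bash
c() { python3 -c "
from h import *
for i in range($1): cams.capture('top')
go(608.5,14.8,75,-0.054)"; }
python3 -m handwheel '[{"dx":0,"dy":0.0025,"dz":0.007,"twist":0}]' >/dev/null; c 2
python3 -m handwheel '[{"dx":0,"dy":0,"dz":0.007,"twist":0}]' >/dev/null; c 2
python3 -m handwheel '[{"dx":0,"dy":0,"dz":0.004,"twist":0}]' >/dev/null; c 2
```

```text
t 21.1167 pos [608.2  14.1  90.6] yaw 3.088 tilt [ 0.047 -0.05  -0.998] j6 1.39 F [-0.3 -0.2 -3.5] gap 23.8
twist 0.0 | now [-0.0005  0.0001  0.0156] | after twist [-0.0005  0.0001  0.0156]
t 21.3 pos [608.   14.5  82.5] yaw 3.088 tilt [ 0.046 -0.05  -0.998] j6 1.39 F [ 0.  -0.6 -3.4] gap 23.2
twist 0.0 | now [0.0001 0.0001 0.0076] | after twist [0.0001 0.0001 0.0076]
t 21.4833 pos [607.7  14.8  77.7] yaw 3.088 tilt [ 0.045 -0.05  -0.998] j6 1.39 F [-0.5 -0.  -3. ] gap 23.7
twist -0.0 | now [0.0007 0.0001 0.0027] | after twist [0.0007 0.0001 0.0027]
```

```bash
c() { python3 -c "
from h import *
for i in range($1): cams.capture('top')
go(608.5,14.8,73,-0.054)"; }
python3 -m handwheel '[{"dx":0,"dy":0,"dz":0.002,"twist":0}]' >/dev/null; c 2
python3 -m handwheel '[{"dx":0,"dy":0,"dz":0.0015,"twist":0}]' >/dev/null; c 2
python3 -m handwheel '[{"dx":0,"dy":0,"dz":0.001,"twist":0}]' >/dev/null; c 2
```

```text
t 21.6667 pos [607.7  15.   75.3] yaw 3.087 tilt [ 0.044 -0.05  -0.998] j6 1.39 F [ 0.3 -0.3 -2.5] gap 24.0
twist -0.0 | now [0.0007 0.0002 0.0023] | after twist [0.0007 0.0002 0.0023]
t 21.85 pos [608.   15.1  74.2] yaw 3.088 tilt [ 0.045 -0.05  -0.998] j6 1.39 F [-0.4  0.  -0.9] gap 23.5
twist 0.0 | now [0.0004 0.0003 0.0012] | after twist [0.0004 0.0003 0.0012]
t 22.0333 pos [608.4  15.   73.9] yaw 3.088 tilt [ 0.045 -0.05  -0.998] j6 1.39 F [-0.1 -0.1  1.1] gap 23.7
twist 0.0 | now [0.0001 0.0003 0.0008] | after twist [0.0001 0.0003 0.0008]
```

```bash
c() { python3 -c "
from h import *
for i in range($1): cams.capture('top')
go(608.5,14.8,73,-0.054)"; }
python3 -m handwheel '[{"dx":0,"dy":0,"dz":0.001,"twist":0}]' >/dev/null; c 2
python3 -m handwheel '[{"dx":0,"dy":0,"dz":0,"twist":0}]' 0.2 >/dev/null; c 5
```

```text
t 22.2167 pos [608.9  15.1  73.5] yaw 3.088 tilt [ 0.046 -0.05  -0.998] j6 1.39 F [-1.2  0.1  3.7] gap 23.4
twist 0.0 | now [-0.0004  0.0003  0.0005] | after twist [-0.0004  0.0003  0.0005]
t 22.55 pos [608.8  15.   73.3] yaw 3.088 tilt [ 0.046 -0.05  -0.998] j6 1.39 F [ 0.2 -0.4  0.1] gap 48.4
twist 0.0 | now [-0.0003  0.0003  0.0003] | after twist [-0.0003  0.0003  0.0003]
```

Released. Retract straight up, then away, and inspect.

```bash
python3 -m handwheel '[{"dx":0,"dy":0,"dz":-0.015,"twist":0},{"dx":0,"dy":0,"dz":-0.025,"twist":0},{"dx":0,"dy":0,"dz":-0.03,"twist":0},{"dx":0,"dy":0,"dz":-0.03,"twist":0},{"dx":0,"dy":0,"dz":-0.03,"twist":0},{"dx":-0.02,"dy":0,"dz":-0.02,"twist":0},{"dx":-0.04,"dy":0,"dz":0,"twist":0},{"dx":-0.04,"dy":0,"dz":0,"twist":0},{"dx":-0.04,"dy":0,"dz":0,"twist":0},{"dx":-0.04,"dy":0,"dz":0,"twist":0},{"dx":-0.03,"dy":-0.03,"dz":0,"twist":0},{"dx":0,"dy":-0.04,"dz":0,"twist":0},{"dx":0,"dy":-0.04,"dz":0,"twist":0},{"dx":0,"dy":-0.04,"dz":0,"twist":0},{"dx":0,"dy":-0.02,"dz":0,"twist":0},{"dx":0,"dy":0,"dz":0,"twist":0}]'
python3 - <<'E'
from h import *
a=[]
for n,s in(("top",np.s_[120:215,190:290]),("side",np.s_[150:245,240:340])):
    p,P=cloud(n)
    print(n,"beam",*rect(P,((550,670),(-30,60)),(90,103)))
    try: print(n,"rod",*rect(P,((550,670),(-30,60)),(110,160)))
    except Exception as e: print(e)
    for k,b in {"right":((560,650),(-120,-22)),"left":((560,650),(54,150)),"mid":((585,635),(-22,54))}.items(): print(n,k,*rect(P,b,(48,66)))
    a.append(cv2.resize(p[s],None,fx=4,fy=4,interpolation=2))
cv2.imwrite("pics/end.png",np.hstack(a)[...,::-1])
E
```

```text
time: 23.88
tool_pos: [393.0, 191.0, 226.1]
orientation: [0.999, -0.033, 0.027, -0.023]
wrist_force: [-0.2, 0.4, 0.1]
finger_gap: 54.9
top beam 246 mean [606.3  17.9] z 98.2 rect [608.2  18.2] [24.  87.8] long-axis yaw from +y (ccw) PCA 1.51 rectang 86.7
top rod 24 mean [607.7  18.5] z 136.5 rect [607.6  18.8] [10.6 11.6] long-axis yaw from +y (ccw) PCA 0.97 rectang 89.8
top right 225 mean [603.6 -59.6] z 56.0 rect [603.7 -60. ] [57.6 31. ] long-axis yaw from +y (ccw) PCA -0.091 rectang 85.6
top left 225 mean [611.9  91.2] z 56.0 rect [611.6  91.3] [59.4 30.5] long-axis yaw from +y (ccw) PCA -0.06 rectang 88.1
top mid 129 mean [608.1  13.9] z 56.3 rect [608.7  16. ] [57.2 30.7] long-axis yaw from +y (ccw) PCA -0.097 rectang 87.2
side beam 188 mean [605.1  12.3] z 96.0 rect [605.2  15.2] [28.2 88.1] long-axis yaw from +y (ccw) PCA 1.509 rectang 84.3
side rod 34 mean [605.3  13.6] z 127.0 rect [605.9  14.2] [11.3 12. ] long-axis yaw from +y (ccw) PCA 0.183 rectang 49.2
side right 173 mean [601.1 -65.1] z 56.2 rect [602.3 -61.2] [65.5 30.3] long-axis yaw from +y (ccw) PCA -0.031 rectang 87.1
side left 63 mean [609.8 101.7] z 54.4 rect [609.6  99. ] [38.6 28.4] long-axis yaw from +y (ccw) PCA -0.102 rectang 75.5
side mid 124 mean [604.8   5.9] z 56.0 rect [606.8  11.7] [56.4 30.5] long-axis yaw from +y (ccw) PCA 0.094 rectang 86.3
```

View pics/end.png

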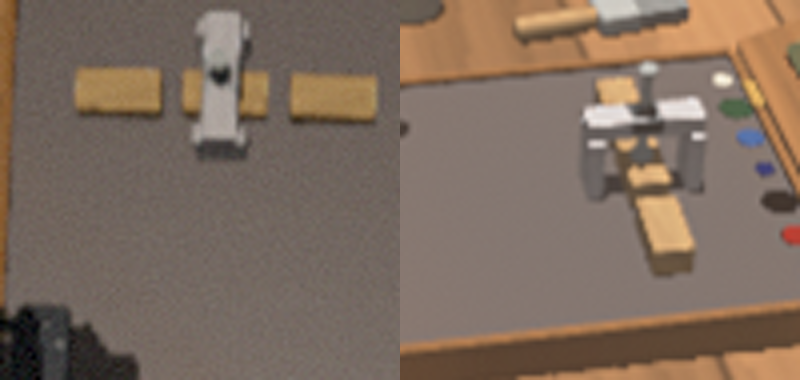

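The gauge stands astride the middle block, beam top at z 98 mm and rod top at 137 mm, both as expected for a 24 mm reading. Handing in.

```bash
python3 -c "
from h import *
print(bot.job_done())"
```

```text
the job is handed in; nothing more can be done
None
```

The stray block is in the gap between the other two, and the gauge is standing astride it, let go. I handed the job in at about 24 s of the 56 s; no verdict is reported.

What the last top-camera check showed:
- **Middle block:** it lies about 1 mm from the midpoint of the gap and parallel to the row as far as the images resolve. The two neighbours read within about 1 mm of their starting positions.
- **Gauge:** the beam top is at z = 98.2 mm and the rod top at about 136.5 mm. For feet flat on the palette and a 24 mm reading these should be 98 and 137 mm. The foot is about 2 mm from the block's centre.
- **Forces:** the wrist reading went from about −3 N carrying the gauge to about +4 N just before I opened the gripper.

What disagreed or was not checked:
- **Side camera:** it gave a rod top of 127 mm, a beam top of 96 mm and positions 2–3 mm off the top camera. Its rod points probably include the rod's side, so I relied on the top camera.
- **Tool tilt:** the tool drifted up to about 0.07 rad while the gauge was held, because rows start from the measured pose. I reduced this before lowering, and the gauge settled on release. I did not measure its final tilt separately; the beam and rod heights and the last picture are consistent with it standing flat.
- **Bystanders:** I saw no contact with the jar, brush, knife or dipper, but did not measure them again at the end.

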